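Square up a tile panel's batten and hold it

TASK

The batten along the far edge of the plywood panel is screwed fast, but the batten on the left hangs on a single screw and has swung out of square. Pick up the aluminium assembly square, lay it flat on the panel inside the corner of the two battens, and press it into the corner, firmly but without forcing it (some 10 N on each batten), until both its outer faces lie flush on the battens and the loose batten has come square to the fixed one. The program finishes while still gripping the square and pressing it against both battens, so that the second screw can be driven; leave everything else where it is.

Things in the scene. Friction and masses are not known exactly. Their poses are not given: they have to be found in the camera images.
- square: aluminium assembly square, 0.35 kg, 20 mm thick, lying flat left of the panel: two 160 x 22 mm legs at a right angle and a diagonal brace. Origin under the brace's middle. One leg lies along its x axis (outer face at y=+60 mm, x -100..+48), one along its y axis (outer face at x=+60, y -100..+48). Seated, its axes are parallel to the panel's, same directions
- heel (a point): where the square's two outer faces would meet, on the underside: (60, 60, 0) mm in its frame. The sharp corner itself is cut away by a 12 mm notch
- grip (a point): middle of the square's brace, (0, 0, 10) mm in its frame. The brace is a straight bar 14 mm wide, 20 mm tall, 120 mm long, along the (1,-1) direction of the square's axes; the place to grip, closing along (1,1). Between it and the inner corner (toward the heel) about 35 mm is free for a finger; the other side is open
- panel: plywood backing panel, 280 mm (its x) by 300 mm (its y) by 12 mm, fixed to the table, in the middle; origin under its middle, on the table. Its x axis points away from the robot, y to the left, give or take 0.3 rad
- fixed_batten: brown wooden batten, 28 mm wide, 16 mm tall above the panel's top, screwed fast along the panel's far edge with three screws; its inner face is at x = +112 mm in the panel's frame, over the panel's whole width. Aluminium slides easily on the sealed wood (friction about 0.3). Its frame is the panel's (same origin, same axes)
- pivot (a point): frame of the swinging batten (as the fixed one but 248 mm long, along the panel's left edge), on the axis of its one screw at table height: (52, 136) mm in the panel's frame. The batten reaches 56 mm from there toward the fixed batten (+x) and 192 mm toward the robot; its inner face is 14 mm to its -y side. It turns stiffly (0.12 N m friction, no spring)
- swing_batten (a joint): angle of the swinging batten on its screw, rad: 0 = square with the fixed batten; positive = its robot-side end has swung in over the panel
- corner (a point): the inside corner on the panel's top: where the fixed batten's inner face meets that of the swinging batten when it is square; (112, 122, 12) mm in the panel's frame
- border_tile: white narrow tile with grey tracing, 200 x 58 x 9 mm, lying on the panel near its right edge; to be left alone
- pad_b: small black tied cloth pad, 36 mm tall, standing on the panel near its front edge; to be left alone
- screwdriver: screwdriver, about 200 mm long, lying to the right of the panel; to be left alone
- drawing_compass: drawing compass, 168 mm long, lying flat, right and behind; to be left alone
- pad_a: small black tied cloth pad, 40 mm tall, left and behind; to be left alone
- red_tin: red round tin with a white lid, 78 mm across, 117 mm tall, behind the panel; to be left alone
- brush_glass: glass of brushes, 222 mm tall, behind on the right; to be left alone
- blue_pot: small dark blue pot with a lid, 66 mm across, 62 mm tall, left and behind; to be left alone

How it is judged:
By the outcome, as a careful person would: the job done as asked, in the order asked, and still so for the second after the job is handed in, while the arm keeps its last pose, push and grip.
It also fails if it takes over 48 s, if anything falls off the work surface, if the arm or the gripper's body presses on something with over 40 N, if the wrist force passes 120 N, or if a joint passes its speed limit or range.

ROBOT

A 6-joint arm with a two-finger parallel gripper is mounted at the origin on a cart in front of the work surface, level with it; the furniture and walls round the work are solid. World frame = base frame: x ahead of the robot, y to its left, z up, the work surface at z = 0. Lengths are in m, angles in rad, forces in N, time in s.
With the tool pointing down it reaches from about 0.375 to 0.9 m from the base axis. Payload 3.1 kg.
Tool frame: the origin (TCP) lies midway between the tips of the shut fingers; the grasp point (between the pads) lies robot.grip_depth behind it (robot.grip_depth is the distance from the TCP to the grasp point, in m); z points along the fingers, y is the line along which they close (so a half turn about z gives the same grasp; the last joint's range is limited). The gripper opens to 87 mm and grips with 3 to 60 N. Pads are 19 mm wide; open, the fingers measure 117 mm over their backs; the gripper's body (75 mm by 190 mm) begins 51 mm behind the grasp point.
Start: joints at [-0.178, 0.527, 1.433, -0, 1.181, -0.178], TCP at [0.625, 0, 0.223] pointing down, gripper open.
Joint ranges: [-3.08, 3.08], [-0.75, 2.2], [0.22, 2.44], [-1.43, 4.57], [0, 2.65], [-2.85, 2.85]. Speed limits (rad/s): [2.79, 2.79, 3.14, 3.14, 3.14, 3.14].

INTERFACE

Orientations are given as a unit quaternion [x, y, z, w].
In Python, from rig import robot gives the robot as it stands.
- The arm moves only by the shell command python3 -m creep FILE [OPENING] [FORCE], which reads ROWS from the file FILE. ROWS is 1 to 20 rows, parted by a bar, with the numbers parted by commas; each row has 4 numbers: dx, dy, dz in m, then a turn about the tool's z in rad; each row shifts and turns the commanded pose from where the row before left it, along the tool's axes as they then stand; what a row does not reach is not made up. A row lasts 1/12 s, in which the tool goes at most 0.0417 m and 0.125 rad, less where a joint would pass 70% of its speed; a pose out of reach is approached as far as the arm can. OPENING is the finger opening in m, set as the command begins (- or left out keeps the last). The fingers move at their own pace and stop on an object; FORCE is the grip in N (left out, the last holds). Time passes only in rows, so rows that do not move let the fingers close. It prints the time, the measured TCP pose, the force, the opening and the grip force at its end. Input that does not fit is refused with a message, and nothing moves.
- robot.get_obs(): the state, without advancing time (a new reading comes with each control period).
- robot.camera(name): name is "scene" or "side" or "wrist"; returns a dict with "img" (384x512x3 uint8, red, green, blue), "fx", "fy", "cx", "cy" (pixels), "k1" (the pictures are not rectified: a ray, as slopes to the right and down, at radius r is drawn at 1 + k1 r^2 times it, then the intrinsics apply), "xyz" and "attitude" of the camera in the world. Camera axes: x right, y down, z forward; pixel columns grow to the right and rows downward; lengths in m; the calibration is good to about 2 mm. A picture is of the moment at which its call begins. There is no depth.
- robot.hand_in(): hands the job in; it is judged then, once.
The state is a dict: "time": time; "q": joint angles; "joint_velocities": joint speeds; "joint_torque": joint torques, N m; "position": TCP position; "tool_rot": TCP orientation; "ft_force": force on the tool from outside, world axes, zero at the start; "moment": the same for the moment, N m; "grip_width": finger opening in m; "grip_force": force on a finger pad.
Only numpy, scipy, OpenCV 4.12 (cv2) and the standard library are available. Lean on these libraries where they do the work, as an engineer would, in place of code of your own. Each camera call takes 0.05 s, during which the arm holds its last target. There are 200 camera calls.

## Working session

There is one attempt and no reset: what is moved stays moved. The work goes in short steps, Python scripts to look and compute and a shell command to move; the robot and the scene stay as the last step left them, time stands still between calls to the robot, and variables do not carry over. Pictures are saved under pics/ and viewed, at most 10 in all, crops included, and the job is handed in when it is done.

```bash
mkdir -p pics; ls
cat > h.py <<'E'
import numpy as np, cv2
from rig import robot
from scipy.spatial.transform import Rotation as R
def cam(n,save=None):
    c=robot.camera(n)
    if save: cv2.imwrite(save,c['img'][:,:,::-1])
    return c
def ray(c,uv):
    K=np.array([[c['fx'],0,c['cx']],[0,c['fy'],c['cy']],[0,0,1]]);
    p=cv2.undistortPoints(np.array(uv,float).reshape(-1,1,2),K,np.array([c['k1'],0,0,0]))[:,0]
    return R.from_quat(c['attitude']).apply(np.c_[p,np.ones(len(p))])
def onplane(c,uv,z):
    d=ray(c,uv);o=np.array(c['xyz']);return o+d*((z-o[2])/d[:,2])[:,None]
def proj(c,P):
    p=R.from_quat(c['attitude']).inv().apply(np.atleast_2d(P)-c['xyz']);s=p[:,:2]/p[:,2:]
    s=s*(1+c['k1']*(s**2).sum(1))[:,None]
    return s*[c['fx'],c['fy']]+[c['cx'],c['cy']]
E
python3 - <<'E'
from h import *
for n in ['scene','side','wrist']:
    c=cam(n,f'pics/{n}0.png'); print(n,c['fx'],c['cx'],c['cy'],c['k1'],c['xyz'],c['attitude'])
o=robot.get_obs();print(o,robot.grip_depth)
a=[cv2.imread(f'pics/{n}0.png') for n in ['scene','side','wrist']]
cv2.imwrite('pics/all.png',cv2.resize(np.vstack([np.hstack(a[:2]),np.hstack([a[2],a[2]*0])]),(800,600)))
E
```

```text
pics
scene 404.3523656946846 256.4073305932611 191.81627338572136 -0.0541735218956816 [0.17439156 0.89936978 0.80899292] [-0.19247473  0.8835234  -0.41645818  0.0943529 ]
side 357.1211652452379 254.13154489446 190.438780192906 -0.012828874715781447 [ 0.35773493 -0.8278082   0.58710109] [ 0.86196    -0.08961321  0.06233585 -0.4950845 ]
wrist 333.0378398501212 254.84090978159878 187.92194855535269 -0.05050358135719971 [0.62567216 0.08073056 0.38286039] [ 9.88762365e-01  3.67959158e-04 -1.83968907e-04  1.49495204e-01]
{'time': 0.15, 'q': array([-1.78495279e-01,  5.28253943e-01,  1.43364778e+00,  1.45360475e-05,
        1.18142984e+00, -1.78480493e-01]), 'joint_velocities': array([-0.00205269, -0.00440835, -0.00259643,  0.00089892, -0.00026537,
       -0.00031602]), 'joint_torque': array([ 9.14956272e-04, -4.40429199e+01, -1.76841742e+01,  6.33679633e-02,
        5.52540855e-02, -1.06930895e-04]), 'position': array([6.24408138e-01, 1.43369806e-04, 2.21782977e-01]), 'tool_rot': array([ 7.07113696e-01,  7.07099331e-01, -4.90358509e-04, -7.18018328e-04]), 'ft_force': array([-0.98162156, -0.41843639, -0.28490041]), 'moment': array([-0.00189189,  0.00468273,  0.05651024]), 'grip_force': 0.0, 'grip_width': 0.08665119954174665} 0.0187
```

View pics/scene0.png

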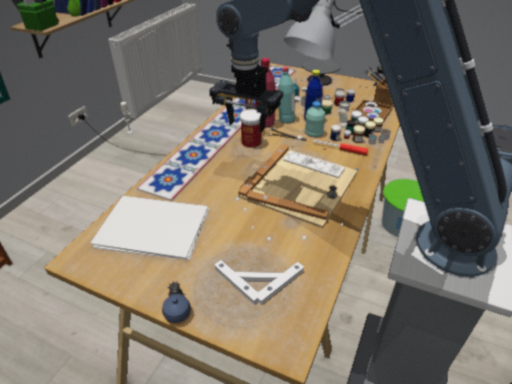

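The scene view shows the square lying left of the panel: notch near (258,300), leg ends near (218,265) and (302,266), brace along about (240,274)-(285,276). The panel is around (300,185), with its fixed batten at left-top (265,172) and the loose batten at (285,200).

View pics/all.png

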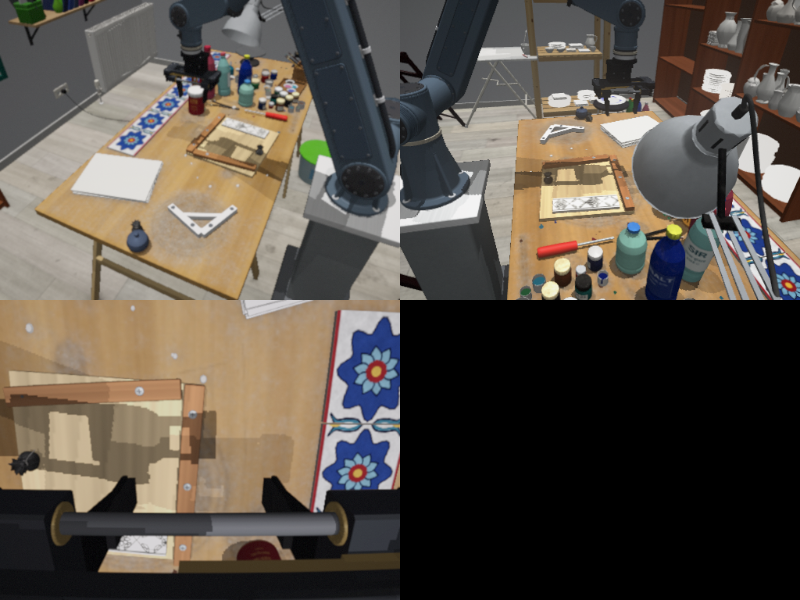

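View pics/wrist0.png

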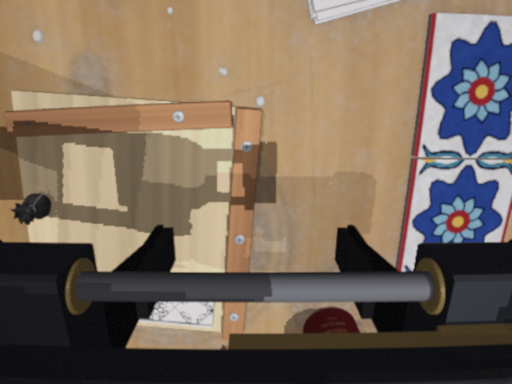

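The wrist view shows the fixed batten with its screws at (246,146), (239,239) and (234,317), and its inner edge running from (237,108) to (224,330). The loose batten runs from (8,122) to (232,114) with its pivot screw at (178,117). The side view only shows the layout.

Run:
```python
from h import *
np.set_printoptions(precision=4,suppress=True)
c=cam('wrist')
print('screws',onplane(c,[(246,146),(239,239),(234,317),(178,117)],.029))
print('inner',onplane(c,[(237,108),(224,330)],.028))
print('swing',onplane(c,[(8,113),(232,101),(232,128),(8,131)],.028))
s=cam('scene'); g=s['img']; hsv=cv2.cvtColor(g,cv2.COLOR_RGB2HSV)
m=((hsv[...,1]<60)&(hsv[...,2]>120)).astype(np.uint8); m[:245]=0;m[320:]=0;m[:,:205]=0;m[:,315:]=0
n,l,st,ce=cv2.connectedComponentsWithStats(m);i=1+st[1:,4].argmax();print(st[i])
k=np.argwhere(l==i)[:,::-1]
for nm,f in [('L',k[:,0].argmin()),('R',k[:,0].argmax()),('T',k[:,1].argmin()),('B',k[:,1].argmax())]: print(nm,k[f],onplane(s,[k[f]],.02))
h=cv2.resize(g[230:330,190:330],None,fx=5,fy=5,interpolation=cv2.INTER_CUBIC)
cv2.imwrite('pics/sq.png',h[:,:,::-1])
```

```text
screws [[ 0.6162  0.0182  0.029 ]
 [ 0.6072 -0.0914  0.029 ]
 [ 0.5993 -0.2012  0.029 ]
 [ 0.5451  0.049   0.029 ]]
inner [[ 0.6071  0.058   0.028 ]
 [ 0.5858 -0.2226  0.028 ]]
swing [[0.3601 0.055  0.028 ]
 [0.602  0.0651 0.028 ]
 [0.6015 0.0372 0.028 ]
 [0.3561 0.0357 0.028 ]]
[ 205  256   99   54 2057]
L [205 272] [[0.5657 0.3678 0.02  ]]
R [303 266] [[0.3509 0.2489 0.02  ]]
T [229 256] [[0.5359 0.2963 0.02  ]]
B [215 309] [[0.4904 0.4516 0.02  ]]
```

```bash
echo '0.028,-0.02,-0.003,0 | 0.028,-0.02,-0.003,0 | 0.028,-0.02,-0.003,0 | 0.028,-0.02,-0.003,0 | 0.028,-0.02,-0.003,0 | 0.028,-0.02,-0.003,0 | 0.028,-0.02,-0.003,0 | 0.028,-0.02,-0.003,0 | 0.028,-0.02,-0.003,0 | 0,0,0,0 | 0,0,0,0' > rows.txt && python3 -m creep rows.txt 0.087; python3 -c "
from h import *
c=cam('wrist','pics/w1.png');print(robot.get_obs()['position'],c['xyz'])"
```

```text
time: 1.17
position: [0.4439, 0.2533, 0.2498]
tool_rot: [0.706, 0.708, 0.0, 0.0]
ft_force: [-0.5, -0.6, -0.0]
grip_width: 0.0869
grip_force: 0.0
[0.44493426 0.2523486  0.24971737] [0.44453306 0.33392157 0.41098399]
```

View pics/w1.png

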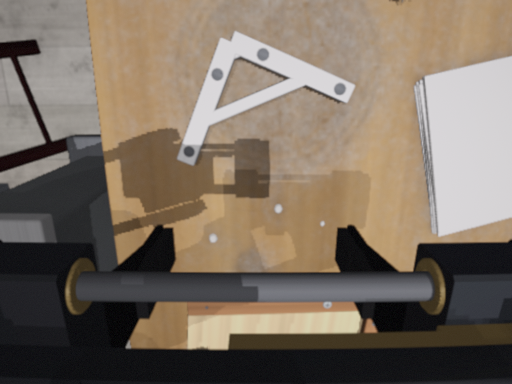

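The square is clear in the wrist view: notch at (228,38), leg ends at (352,95) and (187,160), and brace from (212,120) to (300,84). The x-leg is the one going down-left.

```bash
cat >> h.py <<'E'
def square(c,z,roi):
    """square pose (x,y,yaw) from the hull of its white mask, top face at height z"""
    u0,v0,u1,v1=roi; hsv=cv2.cvtColor(c['img'],cv2.COLOR_RGB2HSV); m=np.zeros(hsv.shape[:2],np.uint8)
    m[v0:v1,u0:u1]=((hsv[...,1]<45)&(hsv[...,2]>140))[v0:v1,u0:u1]*255
    m=cv2.morphologyEx(m,cv2.MORPH_CLOSE,np.ones((3,3)))
    k=max(cv2.findContours(m,cv2.RETR_EXTERNAL,cv2.CHAIN_APPROX_NONE)[0],key=cv2.contourArea)[:,0]
    W=onplane(c,k,z)[:,:2]; h=cv2.convexHull(W.astype(np.float32))[:,0].astype(float)
    d=np.roll(h,-1,0)-h; out=[]
    P=cv2.approxPolyDP((h*1e4).astype(np.int32),60,True)[:,0]/1e4
    e=np.roll(P,-1,0)-P; L=np.linalg.norm(e,axis=1)
    for i in range(len(P)):
        if .12<L[i]<.18:
            t=e[i]/L[i]; r=W-P[i]; s=r@t; n=np.abs(r@[-t[1],t[0]])
            q=W[(s>.02)&(s<L[i]-.02)&(n<.004)]
            vx,vy,x,y=cv2.fitLine(q.astype(np.float32),cv2.DIST_HUBER,0,1e-4,1e-4).ravel()
            v=np.array([vx,vy]);v*=np.sign(v@t); out.append((np.array([x,y]),v,L[i]))
    return P,L,out
E
python3 - <<'E'
from h import *
np.set_printoptions(precision=4,suppress=True)
c=cam('wrist'); P,L,o=square(c,.02,(150,15,390,185))
print(np.c_[P,L]); print(o)
E
```

```text
Traceback (most recent call last):
  File "h.py", line 32, in square
    vx,vy,x,y=cv2.fitLine(q.astype(np.float32),cv2.DIST_HUBER,0,1e-4,1e-4).ravel()
              ~~~~~~~~~~~^^^^^^^^^^^^^^^^^^^^^^^^^^^^^^^^^^^^^^^^^^^^^^^^^
cv2.error: OpenCV(4.12.0) /io/opencv/modules/imgproc/src/linefit.cpp:50: error: (-215:Assertion failed) count > 0 in function 'fitLine2D_wods'
```

```bash
sed -i 's/            vx,vy,x,y=/            if len(q)<9: continue\n&/' h.py
python3 - <<'E'
from h import *
np.set_printoptions(precision=4,suppress=True)
c=cam('wrist'); P,L,o=square(c,.02,(150,15,390,185))
print(np.c_[P,L,proj(c,np.c_[P,P[:,0]*0+.02])]); print(o)
g=c['img'];print(g[60,290],g[60,215],g[100,205],cv2.cvtColor(g,cv2.COLOR_RGB2HSV)[[60,60,100,50],[290,215,205,330]])
E
```

```text
[[  0.3529   0.2499   0.0191 175.9608 157.0397]
 [  0.3705   0.2425   0.191  190.9413 163.0579]
 [  0.5528   0.2996   0.0471 345.9666 115.0324]
 [  0.5606   0.3461   0.1422 355.9164  73.0686]
 [  0.4257   0.3911   0.0195 234.9503  29.0034]
 [  0.4072   0.385    0.1456 217.9994  35.0761]]
[(array([0.4827, 0.3703], dtype=float32), array([-0.9596,  0.2813], dtype=float32), np.float64(0.14220762989375776)), (array([0.3795, 0.319 ], dtype=float32), array([-0.3806, -0.9247], dtype=float32), np.float64(0.14560391478253598))]
[216 214 216] [216 214 216] [218 215 218] [[150   2 216]
 [150   2 216]
 [150   4 218]
 [ 15  63 162]]
```

```bash
sed -i 's/\[...,1\]<45/[...,1]<25/' h.py
python3 - <<'E'
from h import *
np.set_printoptions(precision=4,suppress=True)
c=cam('wrist'); P,L,o=square(c,.02,(150,15,390,185))
print(np.c_[P,L,proj(c,np.c_[P,P[:,0]*0+.02])]); print(o)
(a,v,_),(b,w,_)=sorted(o,key=lambda t:t[0][0])[::-1]  # leg A (along -y), leg B (along -x)
s=np.linalg.solve(np.c_[v,-w],b-a)[0]; heel=a+s*v
print('heel',heel,'angles',np.arctan2(*v[::-1]),np.arctan2(*w[::-1]))
E
```

```text
[[  0.5572   0.3358   0.1451 351.9904  82.0905]
 [  0.4229   0.3907   0.0179 231.9988  29.0375]
 [  0.4064   0.3837   0.1435 216.9305  36.0146]
 [  0.352    0.2509   0.0207 174.9374 156.0084]
 [  0.3708   0.2422   0.1944 190.9977 163.0761]
 [  0.5506   0.316    0.0209 344.9358 100.034 ]]
[(array([0.4899, 0.3638], dtype=float32), array([-0.9261,  0.3772], dtype=float32), np.float64(0.14508790438902897)), (array([0.3794, 0.3175], dtype=float32), array([-0.381 , -0.9246], dtype=float32), np.float64(0.14351027837754338))]
heel [0.4116 0.3957] angles 2.754857 -1.9616343
```

```bash
echo '0.0325,0,0,0 | 0.0325,0,0,0 | 0,0,0.01,-0.12275 | 0,0,0.01,-0.12275 | 0,0,0.01,-0.12275 | 0,0,0.01,-0.12275 | 0,0,0.01,-0.12275 | 0,0,0.01,-0.12275 | 0,0,0.01,-0.12275 | 0,0,0.01,-0.12275 | 0,0,0.01,-0.12275 | 0,0,0.01,-0.12275 | 0,0,0.01,-0.12275 | 0,0,0.01,-0.12275 | 0,0,0.01,-0.12275 | 0,0,0.01,-0.12275 | 0,0,0.01,-0.12275 | 0,0,0.01,-0.12275' > rows.txt && python3 -m creep rows.txt 0.042
echo '0,0,0,0 | 0,0,0,0' > rows.txt && python3 -m creep rows.txt >/dev/null
cat >> h.py <<'E'
def goto(x,y,z,yang):
    """rows needed from the measured pose: tool-axis shift (before turning) and turn; yang = world angle of tool y"""
    o=robot.get_obs(); r=R.from_quat(o['tool_rot']); d=r.inv().apply(np.array([x,y,z])-o['position'])
    ty=r.apply([0,1,0]); a=np.arctan2(ty[1],ty[0]); t=-((yang-a+np.pi)%(2*np.pi)-np.pi)
    print('pos',o['position'].round(4),'yang',a.round(4),'z',r.apply([0,0,1]).round(4),'shift',d.round(4),'turn',round(t,4),'F',o['ft_force'].round(1),'w',o['grip_width'],o['grip_force'],'q6',o['q'][5].round(2),'t',o['time'])
E
python3 -c "
from h import *
goto(.4441,.3183,.003,1.967)
c=cam('wrist','pics/w2.png')"
```

```text
time: 2.87
position: [0.4463, 0.3159, 0.0887]
tool_rot: [-0.197, 0.98, -0.0, 0.0]
ft_force: [-0.7, 0.4, 0.4]
grip_width: 0.042
grip_force: 0.0
pos [0.4455 0.316  0.0889] yang 1.9589 z [-1.3e-03 -6.0e-04 -1.0e+00] shift [0.0003 0.0027 0.0859] turn -0.0081 F [-0.   0.   0.3] w 0.041992293009723 0.0 q6 -1.55 t 3.0333
```

View pics/w2.png

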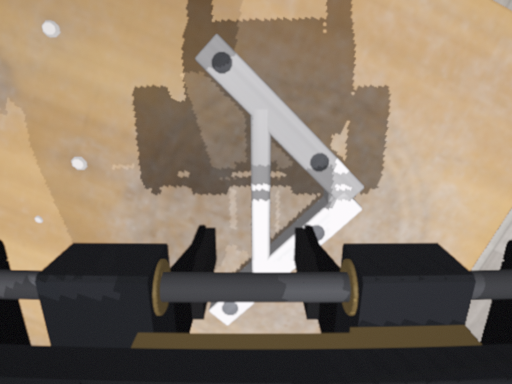

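The brace (col 261) lies between the open fingers (215 and 295), about 3 mm off centre, which matches the computed shift. I'll descend and grip.

```bash
echo '0,0.0027,0.015,-0.008 | 0,0,0.02,0 | 0,0,0.02,0 | 0,0,0.015,0 | 0,0,0.008,0 | 0,0,0.006,0 | 0,0,0,0 | 0,0,0,0' > rows.txt && python3 -m creep rows.txt 0.042
echo '0,0,0,0 | 0,0,0,0 | 0,0,0,0 | 0,0,0,0 | 0,0,0,0 | 0,0,0,0 | 0,0,0,0 | 0,0,0,0' > rows.txt && python3 -m creep rows.txt 0 45
python3 -c "
from h import *
goto(.4441,.3183,.004,1.967)"
```

```text
time: 3.75
position: [0.4445, 0.3196, 0.006]
tool_rot: [-0.199, 0.98, 0.0, 0.0]
ft_force: [-0.3, -0.0, 0.5]
grip_width: 0.0421
grip_force: 0.0
time: 4.42
position: [0.4441, 0.3196, 0.0058]
tool_rot: [-0.199, 0.98, 0.0, 0.0]
ft_force: [-1.0, 0.9, 3.5]
grip_width: 0.0136
grip_force: 45.0
pos [0.4441 0.3196 0.0058] yang 1.9716 z [ 3.e-04  3.e-04 -1.e+00] shift [ 0.0005 -0.0012  0.0018] turn 0.0046 F [-1.   0.9  3.5] w 0.01358918856901253 44.99615550041199 q6 -1.55 t 4.4167
```

```bash
echo '0,0,-0.015,0 | 0,0,-0.025,0 | 0,0,-0.035,0 | 0,0,-0.025,0 | 0,0,0,0 | 0,0,0,0' > rows.txt && python3 -m creep rows.txt
python3 -c "
from h import *
goto(.5258,-.0458,.105,.71)"
```

```text
time: 4.92
position: [0.4444, 0.3197, 0.1062]
tool_rot: [-0.199, 0.98, 0.0, 0.001]
ft_force: [-0.7, -0.6, -3.5]
grip_width: 0.0131
grip_force: 45.0
pos [0.4444 0.3197 0.1062] yang 1.9723 z [ 2.e-03  7.e-04 -1.e+00] shift [ 0.0679 -0.3682  0.0011] turn 1.2623 F [-0.7 -0.6 -3.5] w 0.013139439278216765 44.992437958717346 q6 -1.55 t 4.9167
```

```bash
echo '0.0025,-0.0132,0,0 | 0.0048,-0.0263,0,0 | 0.0049,-0.0263,0,0 | 0.0049,-0.0263,0,0 | 0.0049,-0.0263,0,0 | 0.0049,-0.0263,0,0 | 0.0049,-0.0263,0,0 | 0.0049,-0.0263,0,0 | 0.0049,-0.0263,0,0 | 0.0049,-0.0263,0,0 | 0.0049,-0.0263,0,0 | 0.0049,-0.0263,0,0 | 0.0049,-0.0263,0,0 | 0.0049,-0.0263,0,0 | 0.0025,-0.0132,0,0 | 0,0,0,0' > rows.txt && python3 -m creep rows.txt
echo '0,0,0,0.06 | 0,0,0,0.11 | 0,0,0,0.11 | 0,0,0,0.11 | 0,0,0,0.11 | 0,0,0,0.11 | 0,0,0,0.11 | 0,0,0,0.11 | 0,0,0,0.11 | 0,0,0,0.11 | 0,0,0,0.11 | 0,0,0,0.11 | 0,0,0,0 | 0,0,0,0 | 0,0,0,0' > rows.txt && python3 -m creep rows.txt
python3 -c "
from h import *
goto(.5258,-.0458,.105,.71)
c=cam('wrist','pics/w3.png')"
```

```text
time: 6.25
position: [0.5247, -0.0496, 0.1039]
tool_rot: [-0.197, 0.98, -0.0, -0.001]
ft_force: [0.4, -0.0, -3.1]
grip_width: 0.0133
grip_force: 45.0
time: 7.5
position: [0.5237, -0.0456, 0.1049]
tool_rot: [0.42, 0.908, -0.0, -0.001]
ft_force: [0.9, 0.0, -4.1]
grip_width: 0.0137
grip_force: 45.0
pos [ 0.5237 -0.0456  0.1049] yang 0.7049 z [-2.1e-03  7.0e-04 -1.0e+00] shift [-0.0015  0.0015 -0.0001] turn -0.0051 F [ 0.9  0.  -4.1] w 0.013715222098462631 44.99238073825836 q6 -1.0 t 7.5
```

View pics/w3.png

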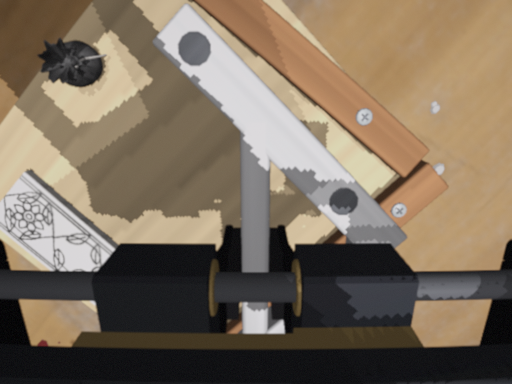

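The square is held level above the panel. Its x-leg outer edge runs from (190,5) to (405,238). The loose batten edges run (190,0)-(400,178) and (240,0)-(428,150), with the pivot screw at (365,117).

```bash
cat >> h.py <<'E'
def edge(c,a,b,z,w=7,ch=None):
    """sub-pixel straight edge near pixels a-b, cast on height z: point, direction angle, rms"""
    g=c['img'].astype(np.float32); g=g.mean(2) if ch is None else g[...,ch]; g=cv2.GaussianBlur(g,(0,0),1)
    a,b=np.array(a,float),np.array(b,float); t=(b-a)/np.linalg.norm(b-a); n=np.array([-t[1],t[0]])
    s=np.linspace(.04,.96,80); k=np.arange(-w,w+.1,.25)
    p=(a+s[:,None]*(b-a))[:,None]+k[None,:,None]*n
    v=cv2.remap(g,p[...,0].astype(np.float32),p[...,1].astype(np.float32),cv2.INTER_LINEAR)
    d=np.abs(np.gradient(v,axis=1)); i=d.argmax(1); q=p[np.arange(80),i]
    W=onplane(c,q,z)[:,:2].astype(np.float32)
    for _ in range(3):
        vx,vy,x,y=cv2.fitLine(W,cv2.DIST_HUBER,0,1e-5,1e-5).ravel(); e=np.abs((W-[x,y])@[-vy,vx]); W=W[e<max(.0008,1.5*np.median(e))]
    return np.array([x,y]),np.arctan2(vy,vx),e.std(),len(W)
E
python3 - <<'E'
from h import *
np.set_printoptions(precision=4,suppress=True)
c=cam('wrist')
print('cam',c['xyz'])
print('square outer',edge(c,(190,5),(400,234),.119))
print('swing inner',edge(c,(205,12),(400,178),.028))
print('swing outer',edge(c,(240,0),(425,148),.028))
print('fixed outer',edge(c,(446,185),(395,240),.028))
print('pivot',onplane(c,[(365,117),(399,210)],.029))
E
```

```text
cam [0.4725 0.0154 0.2663]
square outer (array([0.4881, 0.017 ], dtype=float32), np.float32(-0.08411753), np.float32(0.00016893003), 62)
swing inner (array([0.5219, 0.0335], dtype=float32), np.float32(0.036971554), np.float32(0.00018573487), 74)
swing outer (array([0.522 , 0.0595], dtype=float32), np.float32(0.12200498), np.float32(0.0009423449), 35)
fixed outer (array([0.6301, 0.0307], dtype=float32), np.float32(1.4933083), np.float32(0.000104127466), 69)
pivot [[0.5453 0.0497 0.029 ]
 [0.616  0.0178 0.029 ]]
```

```bash
echo '-0.0015,0.0015,0.01,-0.0075 | 0,0,0.02,0 | 0,0,0.02,0 | 0,0,0.015,0 | 0,0,0.01,0 | 0,0,0.006,0 | 0,0,0,0 | 0,0,0,0' > rows.txt && python3 -m creep rows.txt
python3 -c "
from h import *
goto(.5395,-.0248,.018,.7125)"
```

```text
time: 8.27
position: [0.527, -0.0466, 0.0244]
tool_rot: [0.417, 0.909, 0.0, 0.0]
ft_force: [-0.1, -0.6, -3.4]
grip_width: 0.0134
grip_force: 45.0
pos [ 0.527  -0.0466  0.0244] yang 0.7097 z [ 1.e-04  0.e+00 -1.e+00] shift [0.0083 0.0237 0.0064] turn -0.0028 F [-0.1 -0.6 -3.4] w 0.01339332345845352 44.992316365242004 q6 -1.01 t 8.2667
```

```bash
echo '0,0,0.003,-0.003 | 0,0,0.002,0 | 0,0,0.001,0 | 0,0,0,0 | 0,0,0,0' > rows.txt && python3 -m creep rows.txt
echo '0,0,0.001,0 | 0,0,0,0 | 0,0,0,0' > rows.txt && python3 -m creep rows.txt
```

```text
time: 8.68
position: [0.5269, -0.0465, 0.0188]
tool_rot: [0.416, 0.909, 0.0, 0.0]
ft_force: [-0.1, 0.0, -3.9]
grip_width: 0.0135
grip_force: 45.0
time: 8.93
position: [0.527, -0.0466, 0.0179]
tool_rot: [0.416, 0.909, 0.0, 0.0]
ft_force: [0.4, -0.3, -0.5]
grip_width: 0.0135
grip_force: 45.0
```

```bash
echo '-0.0021,0.0021,0,0 | -0.0021,0.0021,0,0 | -0.0014,0.0014,0,0 | 0,0,0,0 | 0,0,0,0' > rows.txt && python3 -m creep rows.txt
echo '-0.0007,0.0007,0,0 | 0,0,0,0 | 0,0,0,0' > rows.txt && python3 -m creep rows.txt; echo '-0.0007,0.0007,0,0 | 0,0,0,0 | 0,0,0,0' > rows.txt && python3 -m creep rows.txt; python3 -c "
from h import *
goto(.5395,-.0248,.018,.7125)"
```

```text
time: 9.35
position: [0.5356, -0.0472, 0.0179]
tool_rot: [0.416, 0.909, 0.0, 0.001]
ft_force: [-0.1, -0.0, 3.1]
grip_width: 0.0136
grip_force: 45.0
time: 9.6
position: [0.5356, -0.0472, 0.0179]
tool_rot: [0.416, 0.909, -0.0, 0.0]
ft_force: [-1.5, 0.0, 4.5]
grip_width: 0.0135
grip_force: 45.0
time: 9.85
position: [0.5357, -0.0472, 0.0179]
tool_rot: [0.416, 0.909, -0.0, -0.001]
ft_force: [-3.4, -0.1, 5.7]
grip_width: 0.0137
grip_force: 45.0
pos [ 0.5357 -0.0472  0.0179] yang 0.7126 z [-1.8e-03  2.0e-04 -1.0e+00] shift [ 0.0144  0.0175 -0.0001] turn 0.0001 F [-3.4 -0.1  5.7] w 0.013688780808934882 44.99746263027191 q6 -1.01 t 9.85
```

```bash
echo '0.0014,0.0014,-0.001,0 | 0.0021,0.0021,0,0 | 0.0021,0.0021,0,0 | 0,0,0,0 | 0,0,0,0' > rows.txt && python3 -m creep rows.txt
echo '0.0021,0.0021,0,0 | 0.0021,0.0021,0,0 | 0.0021,0.0021,0,0 | 0,0,0,0 | 0,0,0,0' > rows.txt && python3 -m creep rows.txt; python3 -c "
from h import *
goto(.5395,-.0248,.018,.7125)
c=cam('wrist','pics/w4.png')"
```

```text
time: 10.27
position: [0.5366, -0.0387, 0.0181]
tool_rot: [0.416, 0.909, -0.0, -0.001]
ft_force: [-1.2, -0.1, -3.5]
grip_width: 0.0135
grip_force: 45.0
time: 10.68
position: [0.5373, -0.0299, 0.0184]
tool_rot: [0.416, 0.909, 0.0, -0.001]
ft_force: [-1.8, 0.4, -2.5]
grip_width: 0.0137
grip_force: 45.0
pos [ 0.5373 -0.0299  0.0184] yang 0.7127 z [-1.e-03  5.e-04 -1.e+00] shift [0.0025 0.005  0.0004] turn 0.0002 F [-1.8  0.4 -2.5] w 0.013667053727038685 44.99803841114044 q6 -0.98 t 10.6833
```

View pics/w4.png

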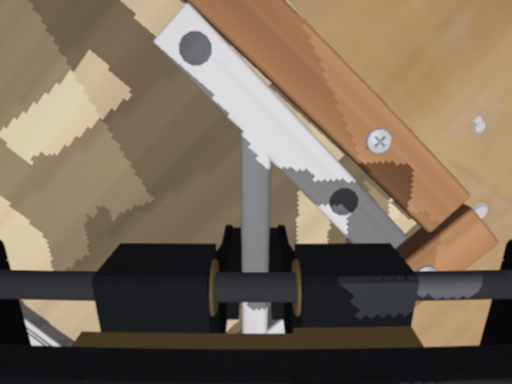

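The leg's robot-side end (195,5) is now at the loose batten and a wedge gap is still open toward the corner (405,235). I'll keep pushing.

```bash
echo '0.0014,0.0014,0.0007,0 | 0.0011,0.0011,0,0 | 0,0,0,0 | 0,0,0,0 | 0,0,0,0' > rows.txt && python3 -m creep rows.txt
echo '0.0007,0.0007,0,0 | 0.0007,0.0007,0,0 | 0,0,0,0 | 0,0,0,0 | 0,0,0,0' > rows.txt && python3 -m creep rows.txt; python3 -c "
from h import *
goto(.5395,-.0248,.018,.7125)
c=cam('wrist','pics/w5.png')
print('square outer',edge(c,(190,5),(390,225),.0325))
print(robot.get_obs()['moment'])"
```

```text
time: 11.15
position: [0.5378, -0.0268, 0.0179]
tool_rot: [0.416, 0.909, 0.0, -0.0]
ft_force: [-3.4, -1.1, -0.5]
grip_width: 0.0135
grip_force: 45.0
time: 11.57
position: [0.538, -0.0249, 0.0179]
tool_rot: [0.416, 0.909, -0.0, -0.0]
ft_force: [-4.4, -1.5, 0.0]
grip_width: 0.0133
grip_force: 45.0
pos [ 0.538  -0.0249  0.0179] yang 0.7124 z [-4.e-04  1.e-04 -1.e+00] shift [-0.0009  0.0012 -0.0001] turn -0.0001 F [-4.4 -1.5  0. ] w 0.01328159507310609 45.016043186187744 q6 -0.97 t 11.5667
square outer (array([0.5089789, 0.037793 ], dtype=float32), np.float32(-0.078849256), np.float32(7.415892e-05), 76)
[-0.26984251  0.75282657 -0.19937607]
```

Still moving freely in y; continue in 1 mm steps.

```bash
for i in 1; do echo '0.0007,0.0007,0,0 | 0.0007,0.0007,0,0 | 0,0,0,0 | 0,0,0,0' > rows.txt && python3 -m creep rows.txt; echo '0.0007,0.0007,0,0 | 0.0007,0.0007,0,0 | 0,0,0,0 | 0,0,0,0' > rows.txt && python3 -m creep rows.txt; done; python3 -c "
from h import *
goto(.5395,-.0248,.018,.7125)
print(robot.get_obs()['moment'])"
```

```text
time: 11.95
position: [0.5381, -0.0241, 0.0179]
tool_rot: [0.416, 0.91, -0.001, 0.0]
ft_force: [-5.7, -6.0, 0.0]
grip_width: 0.0137
grip_force: 45.0
time: 12.28
position: [0.5381, -0.024, 0.0179]
tool_rot: [0.415, 0.91, -0.002, 0.0]
ft_force: [-7.3, -14.6, -0.7]
grip_width: 0.0133
grip_force: 45.0
pos [ 0.5381 -0.024   0.0179] yang 0.7146 z [-0.0011 -0.0039 -1.    ] shift [-0.0015  0.0006 -0.0001] turn 0.0021 F [ -7.3 -14.6  -0.7] w 0.013341822101530348 45.043728947639465 q6 -0.96 t 12.2833
[-2.3840851   1.2132676  -0.23551257]
```

```bash
echo '-0.0014,0.0014,0,0 | -0.0008,-0.0008,0,0 | 0,0,0,0 | 0,0,0,0 | 0,0,0,0' > rows.txt && python3 -m creep rows.txt; python3 -c "
from h import *
goto(.5395,-.0248,.018,.7125)
o=robot.get_obs();f=o['ft_force'];a=-.0768
print('panel F',f[0]*np.cos(a)+f[1]*np.sin(a),-f[0]*np.sin(a)+f[1]*np.cos(a),o['moment'])
c=cam('wrist','pics/w6.png')
g=c['img'];cv2.imwrite('pics/w6b.png',cv2.resize(g[0:300,150:512],None,fx=2,fy=2,interpolation=cv2.INTER_CUBIC)[:,:,::-1])"
```

```text
time: 12.7
position: [0.538, -0.0241, 0.0179]
tool_rot: [0.415, 0.91, -0.002, -0.002]
ft_force: [-9.6, -11.1, 3.3]
grip_width: 0.0136
grip_force: 45.1
pos [ 0.538  -0.0241  0.0179] yang 0.7141 z [-0.005 -0.002 -1.   ] shift [-0.0015  0.0006 -0.0001] turn 0.0016 F [ -9.6 -11.1   3.3] w 0.013601409343424296 45.05482077598572 q6 -0.96 t 12.7
panel F -8.70584983100576 -11.804736000287281 [-1.81674639  1.50289417 -0.24998461]
```

View pics/w6b.png

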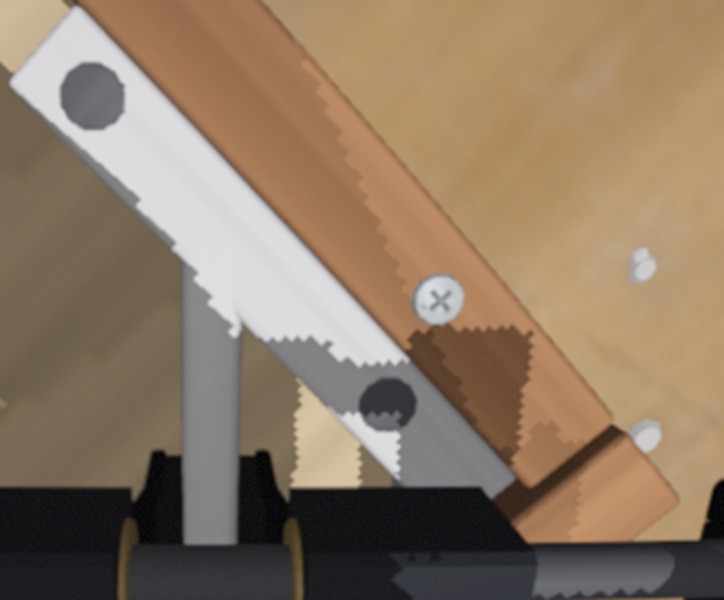

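```bash
python3 -c "
from h import *
c=cam('wrist')
print('square',edge(c,(192,6),(395,230),.0325,5))
print('swing inner/square',edge(c,(200,14),(350,178),.028,4,0))
print('swing outer',edge(c,(284,2),(452,204),.028,5))
print('swing far end',edge(c,(418,244),(454,214),.028,4))
print('fixed inner',edge(c,(409,261),(457,217),.028,3))
s=cam('side','pics/side6.png');g=s['img']
P=np.array([[.538,-.024,.02]]);u,v=proj(s,P)[0].astype(int);print(u,v)
cv2.imwrite('pics/s6.png',cv2.resize(g[v-70:v+80,u-100:u+100],None,fx=4,fy=4,interpolation=cv2.INTER_CUBIC)[:,:,::-1])"
```

```text
square (array([0.51848763, 0.03766945], dtype=float32), np.float32(-0.08117118), np.float32(5.7139092e-05), 78)
swing inner/square (array([0.49652588, 0.03937039], dtype=float32), np.float32(-0.08155556), np.float32(4.1670486e-05), 80)
swing outer (array([0.52850324, 0.0648077 ], dtype=float32), np.float32(-0.08109145), np.float32(5.3154967e-05), 79)
swing far end (array([0.5983889 , 0.04464958], dtype=float32), np.float32(1.4907687), np.float32(8.041173e-05), 80)
fixed inner (array([0.60245997, 0.03933626], dtype=float32), np.float32(1.4894745), np.float32(0.00014837987), 71)
251 217
```

View pics/s6.png

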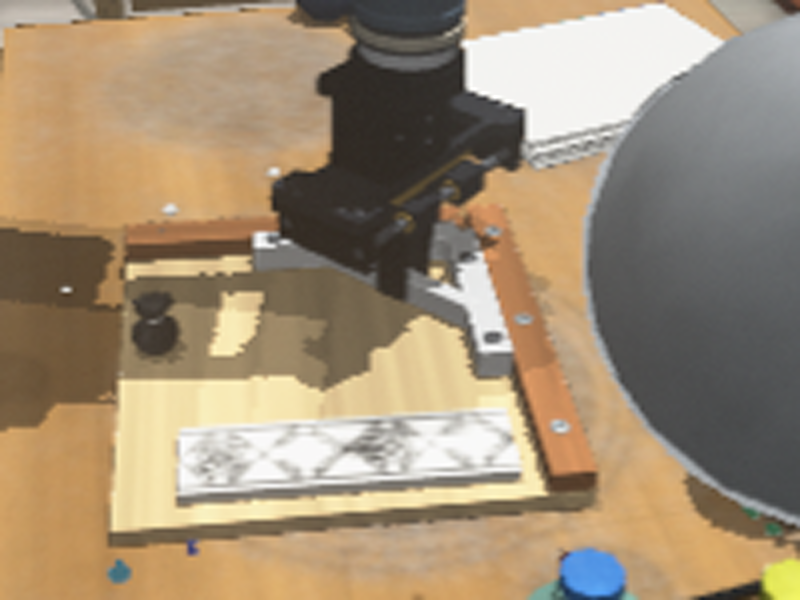

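The side view shows both legs lying along the battens, tile and pad untouched. All measured edges agree: square -0.081, swing batten -0.081, fixed batten 1.4895 - π/2 = -0.081. I'll trim the forces and check they hold.

```bash
echo '-0.0007,0.0003,0,0 | 0,0,0,0 | 0,0,0,0 | 0,0,0,0 | 0,0,0,0 | 0,0,0,0 | 0,0,0,0 | 0,0,0,0 | 0,0,0,0 | 0,0,0,0' > rows.txt && python3 -m creep rows.txt; python3 -c "
from h import *
o=robot.get_obs();f=o['ft_force'];a=-.081
Fx,Fy=f[0]*np.cos(a)+f[1]*np.sin(a),-f[0]*np.sin(a)+f[1]*np.cos(a)
print('panel F',Fx,Fy)
c=cam('wrist')
e=[edge(c,(192,6),(395,230),.0325,5)[1],edge(c,(284,2),(452,204),.028,5)[1],edge(c,(409,261),(457,217),.028,3)[1]-np.pi/2]
print(e)
if 7<-Fx<14 and 7<-Fy<14 and np.ptp(e)<.006: print(robot.hand_in())"
```

```text
time: 13.68
position: [0.5381, -0.0241, 0.0179]
tool_rot: [0.415, 0.91, -0.002, -0.003]
ft_force: [-9.9, -9.5, 4.3]
grip_width: 0.0135
grip_force: 45.1
panel F -9.073276211534367 -10.222687600924072
[np.float32(-0.0814595), np.float32(-0.08098585), np.float32(-0.07699752)]
the job is handed in; nothing more can be done
None
```

The job is handed in: the square lies flat in the corner, still gripped and pressing about 9 N on the fixed batten and 10 N on the loose one. The loose batten measured square to the fixed one within about 4 mrad, the last camera check being the least certain. It took 13.7 s, and I saw nothing else disturbed.

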